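# Free the dish reader's transport lock and load a kidney dish

### The job

Get the dish reader ready for use. Pull its red transport-lock screw up against the spring until the thread can catch, and drive it clockwise all the way so that it stays parked up; then draw the freed stage out to its front stop by its black post. Last, nest the steel kidney dish in the blue kidney-shaped holder on the stage, turned to match and set down gently and flat, without dropping it; leave the rectangular tray and everything else on the bench undisturbed, and let go of everything.

Things in the scene. Friction and masses are not known exactly. Their poses are not given: they have to be found in the camera images.
- reader: bench dish reader, fixed: a white base 330 x 240 mm, its deck 40 mm high, with a blue-roofed hood over its rear part. Origin on the bench; +x points from its front to its rear, +y to its left, z up. The base spans x -180..150 mm, y -120..120 mm; the hood x 35..150 mm over the full width, its roof 100 to 125 mm high. The stage runs along x under the hood. The square dark screw block, 52 mm wide, is at x -30, y 94 mm, its top at 74 mm
- lock_knob (a point): on the axis of the red lock knob, 18 mm above the knob's underside (94 mm above the bench with the knob down); moves with the knob. The knob is an upright ridged cylinder 28 mm in diameter and 32 mm tall, with nothing but air around and above it; below it is the screw block, 2 mm under the knob when down. x axis: the white stripe on the knob's top
- lock_pull (a joint): how far the lock screw is pulled up, m: 0 down (its pin then locks the stage), at most 0.016. The spring pulls it back down with about 3 N at 0 and 7 N at 0.016. Down, the knob cannot be turned. From about 0.0125 up the thread can be entered by turning clockwise; once turned 0.5 rad or more the thread holds the screw up by itself at about 0.011, falling to about 0.009 at the end of the turn, also when let go. Let go before that, it drops back
- lock_turn (a joint): turn of the lock knob, rad, clockwise seen from above positive: 0 at the start, 2.4 at the stop, where it is parked. It turns lightly (0.02 N m) and stays where it is left, so it can be driven in several grasps
- stage (a joint): how far the stage is drawn out towards the front, m: 0 under the hood, 0.125 at the front stop. It slides with 2 N of friction and stays where it is left; blocked while the lock pin is down
- stage_handle (a point): on the axis of the black upright post at the stage's front, 16 mm in diameter (its top 6 mm 19 mm in diameter); the post stands from 52 to 94 mm above the bench, this point at 78 mm. The stage moves along the reader's -x as it is drawn out
- seat (a point): floor of the blue kidney-shaped holder on the stage, 52 mm above the bench, where the dish's origin belongs; x along the reader's x. The holder's wall rises 12 mm and flares: it leaves the dish 2 to 3 mm all round at the floor, about 5 mm at the rim. Hollow side of the kidney to -x (the reader's front); the dish fits one way round only, its x along this x
- dish: loose steel kidney dish, open at the top, 124 mm long (y), 40 mm high, 54 mm wide at its waist. Origin at the underside, in the middle of the waist; y along its length, -x towards the hollow side. At the waist the outer walls are flat and upright at x -27 and x +27 mm, for about 16 mm (hollow side) and 20 mm along y: a grasp across x there holds it near its balance point. 160 g, give or take a fifth
- tray: loose rectangular steel tray, 66 x 125 mm, 36 mm high; does not fit, leave alone. Origin under its centre; the dish and the tray lie on opposite sides of the reader, either way round
- amber_bottle: loose amber bottle, 72 mm in diameter, 150 mm high, leave alone. Origin under its centre
- beaker: loose glass beaker, 72 mm in diameter, 90 mm high, leave alone. Origin under its centre
- jar: loose white jar with a blue cap, 60 mm in diameter, 70 mm high, leave alone. Origin under its centre
- glass_bowl: loose shallow glass bowl, 90 mm in diameter, 25 mm high, leave alone. Origin under its centre
- screwdriver: loose orange screwdriver, 170 mm long, not needed, lying at the right of the bench, leave alone. Origin under it, along its shaft
Mind the look-alikes: they are no part of the job. What is shaped like the dish but orange, pink or turquoise is not meant.

How it is judged:
By the outcome, as a careful person would: the job done as asked, in the order asked, and still so for the second after the job is handed in, with the robot touching nothing.
It also fails if it takes over 72 s, if anything falls off the work surface, if the arm or the gripper's body presses on something with over 40 N, if the wrist force passes 120 N, or if a joint passes its speed limit or range.

### The arm

A 7-joint arm with a two-finger parallel gripper is mounted at the origin on the work surface. World frame = base frame: x ahead of the robot, y to its left, z up, the work surface at z = 0. Lengths are in mm, angles in rad, forces in N, time in s.
With the tool pointing down it reaches from about 400 to 900 mm from the base axis. Payload 5.5 kg.
Tool frame: the origin (TCP) lies midway between the tips of the shut fingers; the grasp point (between the pads) lies behind it (ctrl.pinch_z is the z of the grasp point in the tool frame, in mm); z points along the fingers, y is the line along which they close (so a half turn about z gives the same grasp; the last joint's range is limited). The gripper opens to 92 mm and grips with 3 to 60 N. Pads are 19 mm wide; open, the fingers measure 130 mm over their backs; the gripper's body (75 mm by 190 mm) begins 47 mm behind the grasp point.
Start: joints at [-0.91, 0.501, -0.427, 1.55, 0.221, 1.138, -0.21], TCP at [251.767, 599.26, 226.729] pointing down, gripper open.
Joint ranges: [-2.88, 2.88], [-0.31, 2.03], [-1.54, 1.56], [0.2, 2.42], [-1.41, 4.55], [0.19, 2.02], [-2.57, 2.57]. Speed limits (rad/s): [2.57, 2.57, 3.14, 3.14, 3.14, 3.14, 3.14].

### API

Orientations are given as [roll, pitch, yaw] about the fixed x, y, z axes, in that order (R = Rz(yaw) Ry(pitch) Rx(roll)).
In Python, from workcell import ctrl, hand, sensors, eyes, job_done, models gives the robot as it stands. Calls block until the motion is done:
- ctrl.reach(position, orientation): joint-space move of the TCP to a pose.
- ctrl.line_to(position, orientation=None, v=150): straight line of the TCP; orientation=None keeps the orientation; v is the mean speed in mm/s.
- ctrl.goto_joints(angles): joint-space move.
- hand.set_gripper(opening): finger opening in mm; the grip force is fixed at half the most; returns when the fingers have stopped.
- ctrl.wait(seconds).
- ctrl.ik(position, orientation): joint angles nearest the present ones, or None.
- sensors.get_obs(): the state.
- eyes.snapshot(name): name is "scene" or "side" or "wrist"; returns (picture, depth): 480x640x3 uint8, red, green, blue; 480x640 float32, mm along the optical axis (not along the pixel's ray), 0 where there is no reading.
- eyes.get_calibration(name): a dict with "mtx" (3x3 intrinsics, pixels), "k1" (the pictures are not rectified: a ray, as slopes to the right and down, at radius r is drawn at 1 + k1 r^2 times it, then the intrinsics apply), "position" and "orientation" of the camera in the world. Camera axes: x right, y down, z forward; pixel columns grow to the right and rows downward; lengths in mm; the calibration is good to about 2 mm. A picture is of the moment at which its call begins: read the wrist's pose just before it. get_calibration takes no time and is no camera call; for the wrist camera it gives the pose at the moment of the call.
A pose or a line that the arm cannot do raises ctrl.Unreachable and nothing moves.
- job_done(): hands the job in; it is judged then, once.
Trained networks look in the newest picture that a camera, given by its name, has taken for a name from the list of things; names that differ only in an ending like _2 or _b are one class to them, and where a whole thing is asked for, a point or a joint stands for the part that bears it (a point fixed in the world has none). Each returns a list of dicts, best first, with "conf" (0 to 1); they miss things now and then, are a little off and sometimes report something else, mostly with a low value. They report only what shows in the picture. A call takes as long as a camera call. They do not tell look-alikes from the thing itself.
- models.recognise(camera, name): "uv" ([column, row] in pixels, amid what is visible of it).
- models.outline_of(camera, name): "mask" (480x640 bool, what is visible of it) and "uv" ([column, row] in pixels, amid what is visible of it).
The state is a dict: "t": time; "joint_pos": joint angles; "qd": joint speeds; "joint_efforts": joint torques, N m; "tool_pos": TCP position; "ee_rot": TCP orientation; "wrist_force": force on the tool from outside, world axes, zero at the start; "moment": the same for the moment, N m; "width": finger opening in mm; "grasp_force": force on a finger pad.
Only numpy, scipy, OpenCV 4.12 (cv2) and the standard library are available. Lean on these libraries where they do the work, as an engineer would, in place of code of your own. Each camera call takes 0.05 s, during which the arm holds its last target. There are 200 camera calls.

## Working session

There is one attempt and no reset: what is moved stays moved. The work goes in short steps, each a Python script; the robot and the scene stay as the last script left them, time stands still between calls to the robot, and variables do not carry over. Pictures are saved under pics/ and viewed, at most 10 in all, crops included, and the job is handed in when it is done.

```bash
ls; mkdir -p pics
cat > h.py <<'E'
import numpy as np, cv2
from scipy.spatial.transform import Rotation as R
from workcell import ctrl, hand, sensors, eyes, job_done, models
def camT(c):
    o=np.array(c["orientation"],float)
    M=o if o.shape==(3,3) else R.from_euler('xyz',o).as_matrix()
    return M,np.array(c["position"],float)
def cloud(c,d):
    K=np.array(c["mtx"]);k=c["k1"]
    v,u=np.mgrid[0:480,0:640]
    x=(u-K[0,2])/K[0,0];y=(v-K[1,2])/K[1,1]
    a,b=x.copy(),y.copy()
    for _ in range(8):
        s=1+k*(a*a+b*b);a,b=x/s,y/s
    M,p=camT(c)
    P=np.stack([a*d,b*d,d],-1)@M.T+p
    P[d<=0]=np.nan
    return P
def snap(n):
    c=eyes.get_calibration(n);im,d=eyes.snapshot(n)
    return im,d,c,cloud(c,d)
def save(im,f): cv2.imwrite('pics/'+f,im[...,::-1])
E
python3 - <<'E'
from h import *
ims=[]
for n in ["scene","side"]:
    im,d,c,P=snap(n);save(im,n+'0.png');np.savez(n+'0.npz',im=im,d=d,P=P)
    print(n,c)
    for t in ["reader","lock_knob","stage_handle","dish","tray","seat","amber_bottle","beaker","jar","glass_bowl","screwdriver"]:
        for r in models.outline_of(n,t)[:3]:
            m=r["mask"];q=P[m];q=q[~np.isnan(q[:,0])]
            print(t,round(r["conf"],2),np.round(r["uv"]),len(q),np.round(np.median(q,0)) if len(q) else '',np.round(np.percentile(q,[3,97],axis=0)).tolist() if len(q) else '',np.median(im[m],0))
print(sensors.get_obs()["t"],ctrl.pinch_z)
E
```

```text
pics
scene {'mtx': array([[497.62230346,   0.        , 315.55060965],
       [  0.        , 497.62230346, 245.12793373],
       [  0.        ,   0.        ,   1.        ]]), 'k1': -0.08881444772838769, 'position': array([1436.29854642,  443.77200809,  996.80795101]), 'orientation': array([-2.28166072, -0.0061756 ,  2.0664315 ])}
reader 0.6 [302. 290.] 9054 [703. -15.  61.] [[457.0, -142.0, 23.0], [767.0, 88.0, 129.0]] [ 94.  90. 118.]
lock_knob 0.55 [338. 274.] 173 [592.  61. 101.] [[574.0, 45.0, 77.0], [599.0, 71.0, 111.0]] [123.  24.  19.]
stage_handle 0.86 [290. 312.] 431 [736. -24.  54.] [[578.0, -95.0, 46.0], [744.0, 48.0, 94.0]] [90. 89. 89.]
dish 0.92 [297. 218.] 692 [ 350. -209.   22.] [[313.0, -266.0, 3.0], [376.0, -148.0, 42.0]] [135.  67.   0.]
dish 0.88 [253. 232.] 641 [ 467. -299.   16.] [[418.0, -339.0, 1.0], [524.0, -241.0, 42.0]] [105. 109. 108.]
dish 0.71 [392. 250.] 688 [339. 118.  16.] [[283.0, 79.0, 1.0], [393.0, 167.0, 41.0]] [ 5. 92. 90.]
tray 0.58 [427. 300.] 1241 [478. 285.  16.] [[454.0, 226.0, 2.0], [529.0, 343.0, 39.0]] [105. 108. 108.]
seat 0.68 [290. 312.
[... 2138 characters left out ...]
359.0, 148.0]] [104.  74.  62.]
beaker 0.76 [442. 274.] 969 [ 711. -333.   63.] [[690.0, -358.0, 5.0], [756.0, -293.0, 91.0]] [111. 119. 119.]
beaker 0.28 [346. 231.] 1129 [653. -35.  54.] [[571.0, -103.0, 44.0], [702.0, 42.0, 92.0]] [93. 92. 94.]
jar 0.6 [168. 220.] 441 [254. 338.  44.] [[233.0, 325.0, 9.0], [282.0, 367.0, 73.0]] [115. 112. 117.]
glass_bowl 0.68 [311. 215.] 97 [579.  48. 100.] [[571.0, 40.0, 82.0], [592.0, 59.0, 111.0]] [112.  19.  16.]
glass_bowl 0.64 [311. 367.] 1005 [ 281. -368.   15.] [[239.0, -413.0, 2.0], [316.0, -335.0, 27.0]] [138. 150. 150.]
screwdriver 0.66 [399. 355.] 458 [ 456. -449.   22.] [[413.0, -459.0, 9.0], [564.0, -437.0, 29.0]] [173. 102.  27.]
1.2 -18.8
```

View pics/scene0.png

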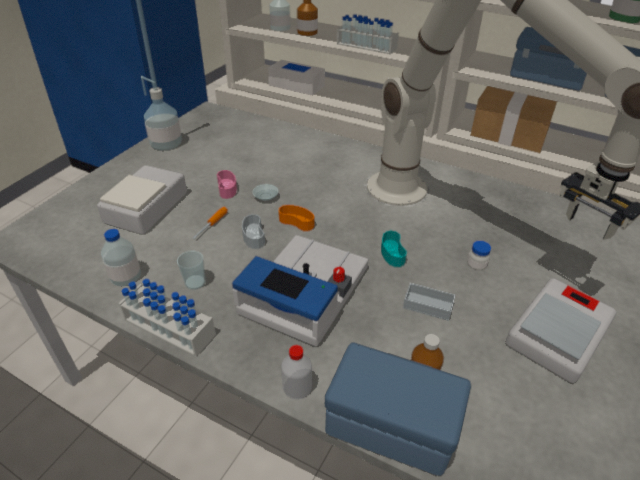

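View pics/side0.png

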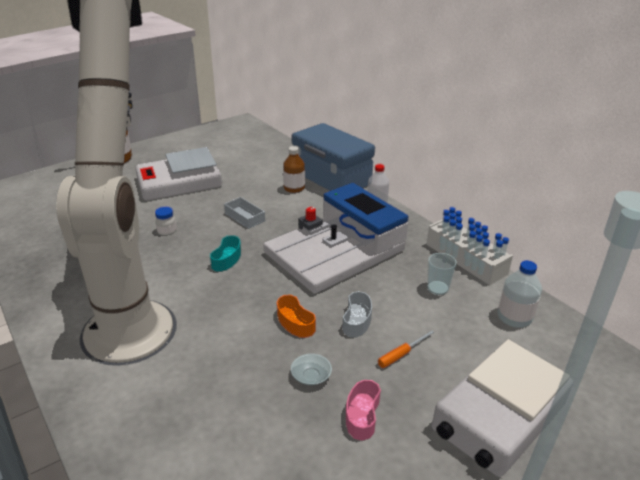

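The scene camera shows the reader at about (300,285), with the red knob at (338,274) and the black post at (306,268). The steel kidney dish is at (254,232), and the tray is at (430,300). Next I'll fit the reader coarsely and take wrist views from close by.

```bash
cat >> h.py <<'E'
def down(yaw): return [np.pi,0,yaw]
def go(p,yaw,lin=False,v=150):
    (ctrl.line_to(list(map(float,p)),down(yaw),v=v) if lin else ctrl.reach(list(map(float,p)),down(yaw)))
def roof(P):
    return P[(np.abs(P[...,2]-125)<5)&(P[...,0]>550)&(P[...,0]<850)&(P[...,1]>-200)&(P[...,1]<150)][:,:2]
E
python3 - <<'E'
from h import *
for n in ["scene","side"]:
    P=np.load(n+'0.npz')['P'];q=roof(P)
    q=q[cv2.norm is not None and slice(None)]
    print(n,len(q),cv2.minAreaRect(q.astype(np.float32)))
print(sensors.get_obs()["ee_rot"])
for y in (-0.3,1.2,2.8,-1.9): print(y,[ (q is not None and np.round(q,2).tolist()) for q in (ctrl.ik([560,-20,330],down(y)),ctrl.ik([450,-290,250],down(y)))])
E
```

```text
scene 3241 ((710.2588500976562, -31.076171875), (118.98247528076172, 241.08470153808594), 1.7495412826538086)
side 1754 ((706.749755859375, -34.89410400390625), (120.7330551147461, 245.43031311035156), 1.0450376272201538)
[-3.14158315e+00 -2.02846800e-05  2.74383458e+00]
-0.3 [[-0.25, 0.23, 0.29, 1.67, -0.07, 1.25, -1.82], [-0.05, 0.28, 0.68, 1.84, -0.2, 1.08, -1.16]]
1.2 [[-0.13, 0.22, 0.13, 1.67, -0.03, 1.25, -0.35], [0.03, 0.27, 0.59, 1.84, -0.17, 1.08, 0.31]]
2.8 [[0.03, 0.22, -0.05, 1.66, 0.01, 1.26, 1.21], [0.07, 0.26, 0.54, 1.84, -0.15, 1.08, 1.89]]
-1.9 [[0.92, 0.51, -1.29, 1.63, 0.5, 1.38, 2.38], [-0.46, 0.59, 1.37, 1.85, -0.61, 1.22, -2.37]]
```

Run:
```python
from h import *
go([540,0,330],1.6)
im,d,c,P=snap("wrist");save(im,'w1.png');np.savez('w1.npz',im=im,d=d,P=P)
print(c['position'],c['orientation'],sensors.get_obs()['t'])
for t in ["lock_knob","stage_handle"]:
    for r in models.outline_of("wrist",t)[:2]:
        q=P[r["mask"]];q=q[~np.isnan(q[:,0])];print(t,r['conf'],r['uv'],np.round(np.percentile(q,[3,50,97],axis=0),1).tolist())
go([450,-250,300],1.6)
im,d,c,P=snap("wrist");save(im,'w2.png');np.savez('w2.npz',im=im,d=d,P=P)
for r in models.outline_of("wrist","dish")[:3]:
    q=P[r["mask"]];q=q[~np.isnan(q[:,0])];print(t,r['conf'],r['uv'],np.round(np.percentile(q,[1,50,99],axis=0),1).tolist(),np.median(im[r["mask"]],0),cv2.minAreaRect(q[q[:,2]>35][:,:2].astype(np.float32)))
print(sensors.get_obs()['t'])
cv2.imwrite('pics/w12.png',cv2.resize(np.vstack([cv2.imread('pics/w1.png'),cv2.imread('pics/w2.png')]),None,fx=.62,fy=.62))
```

```text
[538.5144889   68.54990074 487.90648508] [2.88728482e+00 1.19542764e-03 3.20717229e-02] 3.6417
lock_knob 0.74 [363.7, 155.7] [[570.0, 41.7, 75.0], [582.5, 55.2, 107.9], [595.9, 68.0, 109.7]]
stage_handle 0.95 [405.8, 229.4] [[575.4, -94.8, 48.2], [639.8, -28.6, 52.1], [662.8, 43.2, 93.7]]
stage_handle 0.37 [270.3, 0.0] [[466.3, 215.8, -0.4], [477.6, 217.5, 3.2], [498.0, 220.4, 10.6]]
stage_handle 0.9 [221.5, 161.1] [[313.7, -270.2, 2.0], [339.4, -210.3, 5.1], [374.3, -151.9, 41.3]] [130.  77.  50.] ((343.63739013671875, -211.03639221191406), (123.64079284667969, 62.91776657104492), 89.01934814453125)
stage_handle 0.86 [336.1, 238.6] [[419.0, -340.4, -0.4], [475.8, -299.8, 4.7], [520.8, -242.4, 41.1]] [172. 178. 185.] ((472.8569030761719, -295.2353820800781), (124.29531860351562, 63.188255310058594), 41.53636932373047)
stage_handle 0.81 [209.0, 376.2] [[273.5, -505.7, 0.2], [322.0, -480.5, 18.4], [350.9, -475.5, 40.7]] [113.  72.  87.] ((319.4962158203125, -479.1731262207031), (42.66880416870117, 8.296807289123535), 1.6441832780838013)
4.8833
```

View pics/w12.png

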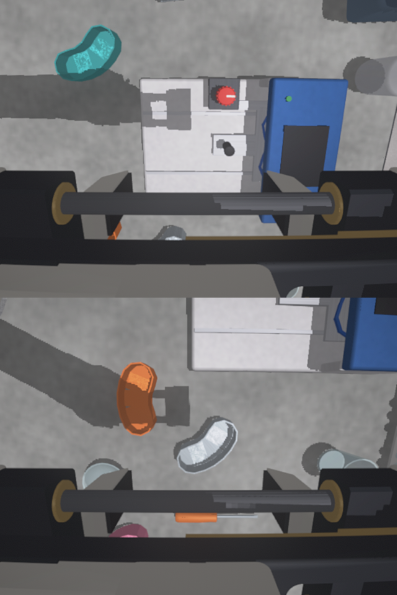

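The top panel shows the knob at (226,96) and the post at (228,149) in the w12 picture. The bottom panel shows the steel dish at (207,445), with its hollow side facing upper-left. I'll fit these precisely.

Run:
```python
from h import *
P=np.load('w1.npz')['P'];im=np.load('w1.npz')['im'].astype(int)
def reg(z0,z1,x0,x1,y0,y1): return (P[...,2]>z0)&(P[...,2]<z1)&(P[...,0]>x0)&(P[...,0]<x1)&(P[...,1]>y0)&(P[...,1]<y1)
# deck front edge / left edge
q=P[reg(34,46,400,680,-160,130)][:,:2]
fr=[];
for y in np.arange(-80,70,5):
    s=q[np.abs(q[:,1]-y)<2.5]; fr.append((y,np.percentile(s[:,0],1))) if len(s)>20 else 0
fr=np.array(fr);print('front',np.polyfit(fr[:,0],fr[:,1],1), fr[:,1].std())
le=[]
for x in np.arange(450,555,5):
    s=q[np.abs(q[:,0]-x)<2.5]; le.append((x,np.percentile(s[:,1],99))) if len(s)>20 else 0
le=np.array(le);print('left',np.polyfit(le[:,0],le[:,1],1))
q=roof(P);
ro=[]
for y in np.arange(-80,70,5):
    s=q[np.abs(q[:,1]-y)<2.5]; ro.append((y,np.percentile(s[:,0],1))) if len(s)>20 else 0
ro=np.array(ro);print('hoodfront',np.polyfit(ro[:,0],ro[:,1],1))
m=reg(103,113,560,620,20,90)
q=P[m];print('knob top',len(q),np.median(q[:,2]),cv2.minEnclosingCircle(q[:,:2].astype(np.float32)),cv2.minAreaRect(q[:,:2].astype(np.float32)))
m2=m&(im.min(-1)>110);q=P[m2];print('stripe',len(q),q.mean(0) if len(q) else 0, cv2.fitLine(q[:,:2].astype(np.float32),2,0,.01,.01).ravel() if len(q)>3 else 0)
q=P[reg(86,100,560,630,-60,10)];print('post',len(q),np.median(q[:,2]),cv2.minEnclosingCircle(q[:,:2].astype(np.float32)),cv2.minAreaRect(q[:,:2].astype(np.float32)))
P=np.load('w2.npz')['P']
q=P[reg(34,46,400,540,-360,-225)]
r=cv2.minAreaRect(q[:,:2].astype(np.float32));print(r)
for a in (41.5,):
    a=np.radians(a-90);ex=np.array([np.cos(a),np.sin(a)]);ey=np.array([-ex[1],ex[0]])
    u=(q[:,:2]-r[0])@np.c_[ex,ey]
    for y in range(-60,61,6):
        s=u[np.abs(u[:,1]-y)<3];print(y,len(s),np.round([s[:,0].min(),s[:,0].max()],1))
```

```text
front [-2.95180824e-02  4.37643408e+02] 1.3621327790431117
left [2.32213209e-02 6.71633384e+01]
hoodfront [-2.52428703e-01  6.54970073e+02]
knob top 720 108.04257095070759 ((583.6730346679688, 54.975467681884766), 15.239126205444336) ((583.4337158203125, 55.25905227661133), (28.96791648864746, 29.206811904907227), 2.5873682498931885)
stripe 76 [589.53222878  55.21188062 108.65816907] [9.999212e-01 1.255142e-02 5.895322e+02 5.521188e+01]
post 243 93.78856396532353 ((595.7425537109375, -35.850502014160156), 9.429093360900879) ((595.6074829101562, -35.69591522216797), (17.92462921142578, 17.644371032714844), 46.31596374511719)
((473.10650634765625, -295.0142822265625), (124.9621810913086, 63.188255310058594), 41.53636932373047)
-60 75 [-17.7  10.3]
-54 56 [-25.8  15.9]
-48 38 [-28.1  20.8]
-42 37 [-31.6  22.6]
-36 38 [-31.3  25. ]
-30 38 [-30.   27.7]
-24 38 [-28.6  28.4]
-18 40 [-27.3  29.6]
-12 39 [-25.   30.8]
-6 38 [-22.8  31.6]
0 33 [-22.6  31.1]
6 37 [-22.5  31.5]
12 35 [-24.4  31. ]
18 36 [-26.5  30.7]
24 35 [-28.4  28.4]
30 38 [-29.9  27.8]
36 38 [-31.2  25.2]
42 41 [-31.6  23.2]
48 41 [-28.3  20.4]
54 51 [-25.6  16.5]
60 68 [-18.3  10.7]
```

Run:
```python
from h import *
k=np.array([583.6,55.1]);y0=2.8
go([*k,190],y0)
print(ctrl.ik([*k,80],down(y0)),ctrl.ik([*k,90],down(y0-2.45)))
hand.set_gripper(56)
go([*k,81],y0,True,120)
hand.set_gripper(20)
o=sensors.get_obs();print(o['t'],o['width'],o['grasp_force'],np.round(o['wrist_force'],1),np.round(o['tool_pos'],1))
```

```text
[-0.09622005  0.53587737 -0.05638649  1.83474651  0.04125878  0.77209234
  1.05491982] [-0.46429394  0.55415734  0.42356208  1.84363224 -0.30391205  0.80776342
 -1.10554222]
8.6 27.24757890794276 30.000272691249847 [-0.2  0.1  1.7] [583.8  55.3  81.3]
```

Run:
```python
from h import *
k=np.array([583.6,55.1]);y0=2.8;z0=81.
def st(s):
    o=sensors.get_obs();print(s,round(o['t'],2),round(o['width'],1),np.round(o['wrist_force'],1),round(o['moment'][2],2),np.round(o['tool_pos'],1),round(o['ee_rot'][2],3))
go([*k,z0+8],y0,True,40);st('up8')
go([*k,z0+14.3],y0,True,40);st('up14')
for i in range(1,5): go([*k,z0+14.3],y0-.2*i,True,60)
st('t.8')
go([*k,z0+11],y0-1.0,True,60);st('t1')
for i in range(1,6): go([*k,z0+11-.4*i],y0-1.0-.29*i,True,60)
st('t2.45')
```

```text
up8 8.95 27.1 [ 3.   1.  -5.6] -0.0 [583.8  55.3  88.9] 2.8
up14 9.26 27.4 [ 3.7  1.1 -6.9] 0.02 [583.7  55.2  95.2] 2.8
t.8 10.66 27.2 [ 2.8 -0.8 -7. ] -0.02 [583.3  54.8  95.2] 2.006
t1 11.01 27.4 [ 1.4 -1.7 -5.4] 0.0 [583.2  54.8  92. ] 1.806
t2.45 13.22 27.6 [-5.8 -1.3  3.1] 0.27 [582.7  55.5  90.1] 0.357
```

The 0.27 N m reaction suggests the knob is at its stop. I'll release it and check from above.

Run:
```python
from h import *
k=np.array([583.6,55.1])
hand.set_gripper(56); go([*k,190],.35,True,250)
go([540,0,300],1.6)
im,d,c,P=snap("wrist")
m=(P[...,2]>100)&(P[...,2]<124)&(P[...,0]>560)&(P[...,0]<606)&(P[...,1]>25)&(P[...,1]<85)
q=P[m];print('z',np.median(q[:,2]),q[:,:2].min(0),q[:,:2].max(0))
q=P[m&(im.min(-1)>105)];print(len(q),q.mean(0),cv2.fitLine(q[:,:2].astype(np.float32),2,0,.01,.01).ravel())
q=P[(P[...,2]>86)&(P[...,2]<100)&(P[...,0]>560)&(P[...,0]<630)&(P[...,1]>-60)&(P[...,1]<10)]
print('post',len(q),cv2.minEnclosingCircle(q[:,:2].astype(np.float32)),sensors.get_obs()['t'])
```

```text
z 116.94845658266149 [568.40718783  40.36766073] [597.94257699  70.04206763]
115 [579.75091923  50.21390399 117.40008469] [9.6669751e-01 2.5592172e-01 5.7975092e+02 5.0213905e+01]
post 281 ((595.7068481445312, -35.649234771728516), 9.29532241821289) 15.575
```

Run:
```python
from h import *
im,d,c,P=snap("wrist")
v,u=np.where((P[...,2]>112)&(P[...,2]<122)&(np.abs(P[...,0]-583)<20)&(np.abs(P[...,1]-55)<20))
u0,v0=u.min()-10,v.min()-10
cr=im[v.min()-10:v.max()+11,u.min()-10:u.max()+11]
save(cv2.resize(cr,None,fx=7,fy=7,interpolation=cv2.INTER_NEAREST),'k.png')
print((u.min()+u.max())/2-u0,(v.min()+v.max())/2-v0,cr.shape)
```

```text
27.0 28.0 (57, 55, 3)
```

View pics/k.png

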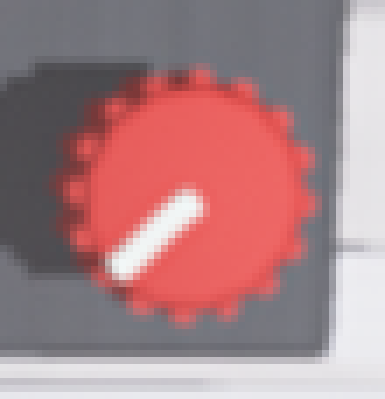

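The knob's stripe points to about -136°, and the knob sits 9 mm up, so it's parked. Next is the stage.

Run:
```python
from h import *
p=np.array([595.7,-35.7]);yw=.026;ex=np.array([np.cos(yw),np.sin(yw)])
def st(s):
    o=sensors.get_obs();print(s,round(o['t'],2),round(o['width'],1),np.round(o['wrist_force'],1),np.round(o['tool_pos'],1))
hand.set_gripper(46)
go([*p,190],yw)
go([*p,62],yw,True,150)
hand.set_gripper(8);st('grip')
go([*(p-ex*60),62],yw,True,100);st('60')
go([*(p-ex*120),62],yw,True,100);st('120')
for s in (123,125,126.5):
    go([*(p-ex*s),62],yw,True,30);st(s)
hand.set_gripper(46);st('open')
go([*(p-ex*126),190],yw,True,250)
# look
go([430,-10,320],1.6)
im,d,c,P=snap("wrist");save(im,'w3.png');np.savez('w3.npz',im=im,d=d,P=P);st('')
q=P[(P[...,2]>86)&(P[...,2]<100)&(P[...,0]>430)&(P[...,0]<510)&(P[...,1]>-70)&(P[...,1]<0)]
print('post',len(q),cv2.minEnclosingCircle(q[:,:2].astype(np.float32)))
```

```text
grip 18.84 17.0 [-0.7 -1.6  2.1] [596.  -36.1  62.4]
60 19.59 17.3 [-1.6 -3.1  5.4] [535.5 -37.6  62.3]
120 20.34 17.1 [-0.6 -2.   7.9] [475.2 -39.2  62.2]
123 20.59 17.1 [ 0.7 -3.4  5.9] [473.  -39.2  62.2]
125 20.84 17.0 [ 1.7 -2.   5.8] [471.1 -39.3  62.3]
126.5 21.09 17.1 [ 4.7 -3.4  0.1] [471.  -39.3  62.3]
open 21.77 46.3 [-0.7 -0.6  0. ] [469.1 -38.9  62. ]
 23.67 46.0 [-0.2 -0.4  0.3] [429.5 -10.1 318.9]
post 261 ((470.70098876953125, -38.931800842285156), 9.350950241088867)
```

View pics/w3.png

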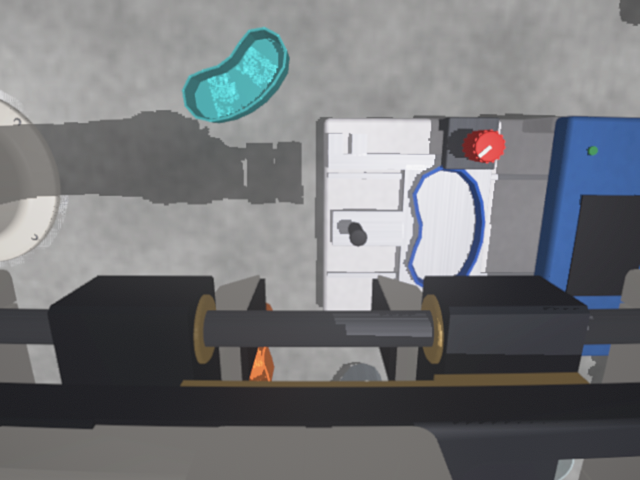

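The stage is at its front stop: the post has moved 125.0 mm. The blue holder is at (447,228), partly hidden, so I'll take a shifted view to fit the seat.

```bash
cat >> h.py <<'E'
def holder(P,im):
    i=im.astype(int)
    m=(P[...,2]>58)&(P[...,2]<69)&(i[...,2]>i[...,0]+30)&(P[...,0]>480)&(P[...,0]<620)&(P[...,1]>-130)&(P[...,1]<70)
    return P[m]
E
python3 - <<'E'
from h import *
go([520,-110,330],1.6)
im,d,c,P=snap("wrist");save(im,'w4.png');np.savez('w4.npz',im=im,d=d,P=P)
q=holder(P,im);print(len(q),np.median(q[:,2]),q.min(0),q.max(0))
r=cv2.minAreaRect(q[:,:2].astype(np.float32));print(r)
a=.026;ex=np.array([np.cos(a),np.sin(a)]);ey=np.array([-ex[1],ex[0]])
u=(q[:,:2]-r[0])@np.c_[ex,ey]
for y in range(-66,67,6):
    s=u[np.abs(u[:,1]-y)<3]
    if len(s):print(y,len(s),np.round([s[:,0].min(),s[:,0].max()],1))
E
```

```text
1983 63.59106281468809 [ 529.37686318 -108.58564423   58.01422424] [611.76431799  33.38859861  68.82526741]
((571.3740234375, -37.17442321777344), (81.1617202758789, 142.06846618652344), 2.005460500717163)
-66 166 [-24.7  15.7]
-60 99 [-32.5  21.9]
-54 77 [-34.7  27.2]
-48 60 [-37.9  30. ]
-42 71 [-40.2  33. ]
-36 67 [-40.2  35. ]
-30 60 [-39.2  36.4]
-24 64 [-37.2  37.6]
-18 71 [-36.1  39.7]
-12 65 [-34.1  40.1]
-6 66 [-32.1  40. ]
0 64 [-31.2  39.6]
6 68 [-32.2  40.5]
12 70 [-34.4  40.2]
18 69 [-35.6  38.9]
24 71 [-37.7  38.2]
30 73 [-38.8  37.3]
36 75 [-39.9  35.8]
42 82 [-40.9  33.3]
48 79 [-37.9  30.8]
54 98 [-35.   27.8]
60 122 [-32.   23.2]
66 224 [-28.  17.]
```

View pics/w4.png

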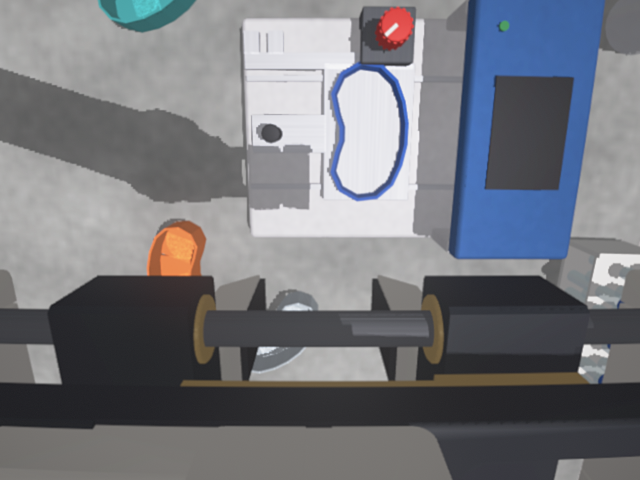

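Run:
```python
from h import *
p=np.array([476.0,-298.3]);yw=np.radians(41.5)
def st(s):
    o=sensors.get_obs();print(s,round(o['t'],2),round(o['width'],1),round(o['grasp_force'],1),np.round(o['wrist_force'],1),np.round(o['moment'],2),np.round(o['tool_pos'],1))
hand.set_gripper(78)
go([*p,130],yw)
go([*p,16],yw,True,120);st('down')
hand.set_gripper(40);st('grip')
go([*p,60],yw,True,80)
go([*p,150],yw,True,150);ctrl.wait(.2);st('up')
for n in ("wrist","side"):
    im,d,c,P=snap(n);save(im,'g_'+n+'.png')
cv2.imwrite('pics/g.png',np.hstack([cv2.imread('pics/g_wrist.png')[::,::],cv2.imread('pics/g_side.png')])[:, :][::2,::2])
```

```text
down 27.21 77.9 0.0 [-0.4  0.1  0. ] [-0.13  0.15  0.06] [ 476.6 -298.8   16.7]
grip 27.73 53.9 28.8 [-0.3  0.1  4.4] [0.08 0.17 0.01] [ 476.3 -298.3   16.4]
up 29.38 54.1 28.8 [ 0.7  0.2 -1.5] [-0.08  0.16 -0.06] [ 475.3 -297.9  148.9]
```

View pics/g.png

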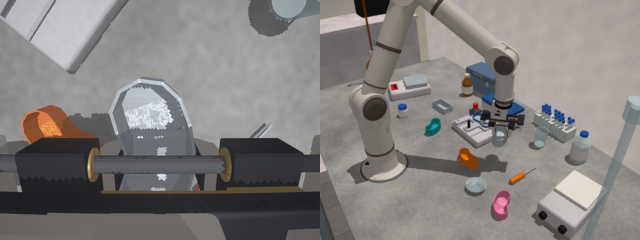

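The dish is held level across its waist. I'll carry it over the seat, check the held dish against the tool, and come down slowly.

Run:
```python
from h import *
s=np.array([575.6,-37.1]);yw=.03+np.radians(90)
go([450,-250,200],1.2)
go([*s,150],yw);ctrl.wait(.3)
o=sensors.get_obs();im,d,c,P=snap("wrist");t=np.array(o['tool_pos']);print(o['t'],np.round(t,1),o['ee_rot'],o['width'])
a=.03;ex=np.array([np.cos(a),np.sin(a)]);ey=np.array([-ex[1],ex[0]])
m=(np.abs(P[...,2]-(t[2]-16.4+40))<5)
u=(P[m][:,:2]-t[:2])@np.c_[ex,ey]
u=u[(np.abs(u[:,0])<45)&(u[:,1]>25)&(u[:,1]<80)]
print(len(u),np.percentile(u[:,1],[90,98,100]))
for y in range(30,66,6):
    k=u[np.abs(u[:,1]-y)<3]
    if len(k):print(y,len(k),np.round([k[:,0].min(),k[:,0].max()],1))
```

```text
31.1667 [575.5 -38.5 150.5] [3.14084061e+00 9.75375085e-05 1.59831439e+00] 53.68251926804695
2374 [59.04486034 60.37067917 61.07664349]
30 312 [-34.  24.]
36 321 [-35.4  21.9]
42 304 [-34.7  19.2]
48 351 [-32.1  16.9]
54 446 [-28.9  12.2]
60 538 [-20.6   5.8]
```

Run:
```python
from h import *
T=np.array([575.2,-36.2]);yw=.03+np.pi/2;cmd=T.copy()
def st(s):
    o=sensors.get_obs();print(s,round(o['t'],2),round(o['width'],1),np.round(o['wrist_force'],1),np.round(o['moment'],2),np.round(o['tool_pos'],1));return o
go([*cmd,95],yw,True,100);ctrl.wait(.2);o=st('95')
cmd+=T-np.array(o['tool_pos'][:2])
go([*cmd,86],yw,True,40);ctrl.wait(.2);o=st('86');f0=np.array(o['wrist_force'])
cmd+=T-np.array(o['tool_pos'][:2])
z=86.
while z>65.5:
    z-=2 if z>74 else .7
    go([*cmd,z],yw,True,20)
    o=sensors.get_obs();f=np.array(o['wrist_force'])-f0
    if z<80:print(round(z,1),np.round(o['tool_pos'],1),np.round(f,1))
    if f[2]>1.5 or np.hypot(f[0],f[1])>4: break
st('end')
```

```text
95 32.12 54.0 [-0.4  0.2 -0.7] [-0.1   0.06 -0.01] [575.9 -36.2  95.8]
86 32.69 53.9 [-0.1  0.2 -2.6] [-0.1   0.06 -0.05] [574.7 -36.2  86.1]
end 33.19 53.7 [ 0.4 -0.1 -1. ] [-0.1   0.08  0.05] [574.9 -36.1  81.8]
```

Run:
```python
from h import *
T=np.array([575.2,-36.2]);yw=.03+np.pi/2;cmd=T.copy()
def F():
    L=[]
    for _ in range(4): ctrl.wait(.04);L.append(np.array(sensors.get_obs()['wrist_force']))
    return np.mean(L,0)
ctrl.wait(.2);f0=F();print(f0,sensors.get_obs()['tool_pos'])
z=82.
while z>65.5:
    z-=2 if z>75 else .8
    go([*cmd,z],yw,True,20)
    f=F()-f0;o=sensors.get_obs()
    print(round(z,1),np.round(o['tool_pos'],1),np.round(f,1),np.round(o['moment'],2))
    if f[2]>1.8 or np.hypot(f[0],f[1])>4: break
print(o['t'])
```

```text
[-0.38018133 -0.0669805  -1.78559865] [575.12510904 -36.12797791  82.04694748]
80.0 [575.2 -36.2  80. ] [ 0.2 -0.1  0.4] [-0.03  0.01 -0.06]
78.0 [575.2 -36.2  78. ] [ 0.5 -0.1  0.6] [-0.14  0.05 -0.04]
76.0 [575.2 -36.2  76. ] [ 0.7 -0.3  0.4] [-0.08  0.04  0.04]
74.0 [575.2 -36.2  74. ] [ 0.3 -0.   0.3] [-0.04  0.03  0.04]
73.2 [575.2 -36.2  73.2] [ 0.7 -0.1  0.4] [-0.1   0.02 -0.01]
72.4 [575.2 -36.2  72.4] [0.7 0.5 0.1] [-0.16  0.01  0.01]
71.6 [575.2 -36.2  71.6] [0.4 0.6 0.6] [-0.12  0.05 -0.01]
70.8 [575.2 -36.2  70.8] [ 0.2 -0.2 -0.1] [-0.09  0.07  0.01]
70.0 [575.2 -36.2  70. ] [0.7 0.1 0.5] [-0.07  0.1  -0.02]
69.2 [575.2 -36.2  69.2] [0.5 0.3 0.6] [-0.08  0.03  0.01]
68.4 [575.2 -36.2  68.4] [0.4 0.2 0.2] [-0.11  0.04 -0.01]
67.6 [575.7 -36.2  68.3] [-0.3  0.8  7.2] [0.07 0.44 0.  ]
38.5583
```

Contact came at TCP 68.3, which puts the dish underside at about 52 mm, so it's on the floor of the holder. I'll release it and inspect.

Run:
```python
from h import *
yw=.03+np.pi/2
go([575.2,-36.2,68.2],yw,True,10)
hand.set_gripper(66);o=sensors.get_obs();print(o['width'],np.round(o['wrist_force'],1),o['tool_pos'])
go([575.2,-36.2,110],yw,True,50);go([575.2,-36.2,220],yw,True,200)
go([520,-110,330],1.6)
im,d,c,P=snap("wrist");save(im,'f.png')
r0=models.outline_of("wrist","dish")
m=(np.abs(P[...,2]-92)<6)&(P[...,0]>520)&(P[...,0]<620)&(P[...,1]>-115)&(P[...,1]<40)
q=P[m];r=cv2.minAreaRect(q[:,:2].astype(np.float32));print(len(q),r,'z pct',np.percentile(q[:,2],[5,50,95]))
print('plane',np.linalg.lstsq(np.c_[q[:,:2]-q[:,:2].mean(0),np.ones(len(q))],q[:,2],rcond=None)[0])
k=P[(P[...,2]>100)&(P[...,2]<124)&(np.abs(P[...,0]-583)<16)&(np.abs(P[...,1]-55)<16)];print('knob z',np.median(k[:,2]))
k=P[(P[...,2]>86)&(P[...,2]<100)&(np.abs(P[...,0]-470)<25)&(np.abs(P[...,1]+39)<25)];print('post',cv2.minEnclosingCircle(k[:,:2].astype(np.float32)),sensors.get_obs()['t'])
```

```text
65.64622598727252 [-0.2 -0.2 -0.4] [575.15553068 -36.18413503  68.10038552]
1090 ((571.1629638671875, -29.877243041992188), (62.39887237548828, 138.85885620117188), 1.291736125946045) z pct [87.20530796 91.80310835 93.31836843]
plane [-1.01151784e-02  2.57370501e-04  9.13513487e+01]
knob z 116.84132236825116
post ((471.27618408203125, -39.732810974121094), 9.35643196105957) 41.6833
```

View pics/f.png

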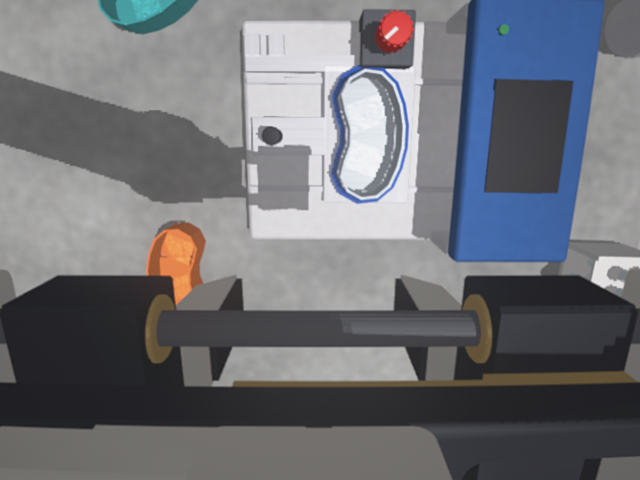

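Run:
```python
from h import *
def post(P):
    k=P[(P[...,2]>86)&(P[...,2]<100)&(np.abs(P[...,0]-470)<25)&(np.abs(P[...,1]+39)<25)][:,:2]
    f=P[(np.abs(P[...,2]-125)<5)&(P[...,0]>620)&(P[...,0]<700)&(np.abs(P[...,1]+40)<60)][:,:2]
    return cv2.minEnclosingCircle(k.astype(np.float32)),np.percentile(f[:,0],2)
print(post(np.load('w4.npz')['P']))
ctrl.wait(.3);print(post(snap("wrist")[3]))
```

```text
(((470.8392333984375, -39.818294525146484), 9.413125991821289), np.float64(650.8680456156026))
(((471.5981750488281, -39.837257385253906), 9.354057312011719), np.float64(650.8164896432928))
```

The dish is nested level and the knob is still parked. The stage seems to have crept about 0.7 mm off its stop during the placing, so I'll pull it back gently.

Run:
```python
from h import *
yw=.026
hand.set_gripper(46)
go([471.4,-39.3,190],yw);go([471.4,-39.3,62],yw,True,120)
hand.set_gripper(8)
go([470,-39.3,62],yw,True,20);go([469,-39.3,62],yw,True,20);ctrl.wait(.2)
o=sensors.get_obs();print(np.round(o['tool_pos'],1),np.round(o['wrist_force'],1))
go([470.3,-39.3,62],yw,True,10)
hand.set_gripper(46);go([470.3,-39.3,190],yw,True,200)
go([520,-110,330],1.6);ctrl.wait(.4)
P=snap("wrist")[3]
k=P[(P[...,2]>86)&(P[...,2]<100)&(np.abs(P[...,0]-470)<25)&(np.abs(P[...,1]+39)<25)][:,:2]
print(cv2.minEnclosingCircle(k.astype(np.float32)))
q=P[(np.abs(P[...,2]-92)<6)&(P[...,0]>520)&(P[...,0]<620)&(P[...,1]>-115)&(P[...,1]<40)];print(np.percentile(q[:,2],[5,50,95]))
o=sensors.get_obs();print(o['t'],o['width'])
```

```text
[471.  -39.4  62.3] [ 6.7 -0.5 -4.7]
((470.9163818359375, -39.98439025878906), 9.345724105834961)
[87.48495814 91.91593681 93.41853217]
50.1333 46.0910534707791
```

```bash
python3 -c "
from h import *
print(job_done())"
```

```text
the job is handed in; nothing more can be done
None
```

The job is handed in at about 50 s of the 72 s limit: the lock screw is parked up, the stage is at its front stop, and the kidney dish sits flat in the blue holder. The gripper is open and clear, and I kept it away from everything else on the bench but took no final picture of it to check.

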